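# Take the draining basket off the lifter's safety hook and load it into the carousel

## Task

First turn the rinse carousel by the bar handle on its post until its only empty cup stands in the middle of the splash guard's loading gap. Then take the basket that hangs draining on the lifter's hook by its grip block, push it back so that its rung presses the sprung keeper open, lift it out past the nose and clear of the hook, and lower it upright all the way into the empty cup before letting go. Leave the other things on the bench where they are.

Things in the scene. Friction and masses are not known exactly. Their poses are not given: they have to be found in the camera images.
- carousel: Rinse carousel: round cream base 312 mm across with a cream splash guard, top 78 mm above the bench, open at one side only: the loading gap, about 140 mm wide, on the base's -x side. On it turns a table with five white cups round a post. Four cups hold baskets that cannot be taken out, handles to 210 mm above the bench. Origin: centre of the base's underside; z is the turning axis.
- turntable (a joint): The carousel's aluminium turntable, in rad: 0 when the empty cup stands in the middle of the loading gap; grows counter-clockwise seen from above. Starts between 0.5 and 1.25. It turns up to 2.6 rad either way with light friction (0.15 N m) and stays where it is left.
- hub_handle (a point): Centre of the black bar handle on the turntable's post, on the turning axis: 70 mm long, 16 mm wide, 34 mm high, its top 257 mm above the bench. Its long axis is this frame's x, which turns with the table; the empty cup lies 98 mm from the axis along this frame's -x.
- empty_cup (a point): Centre of the inner floor of the only empty cup, 45 mm above the bench; z is up; it turns with the table. The white cup is 62 mm across inside at the floor, flares to about 74 mm at the rim, and is 39 mm deep (rim 84 mm above the bench).
- loading_point (a point): Fixed point of the carousel's base in the middle of the loading gap: where the centre of the empty cup's floor lies when joint turntable is 0. Its x axis points level from the gap to the turning axis, 98 mm away.
- basket_grip (a point): Centre of the grey grip block on top of the loose steel dip basket: 42 mm wide (y), 12 mm thick (x), 24 mm high (z, up along the basket). The basket is 166 mm long, about 0.28 kg: a slotted cup 54 mm across and 60 mm high with a closed lid; from the lid two upright 8 mm rods at y = +-17 mm rise to the grip block. This point is 152 mm above the basket's underside.
- basket_rung (a point): Middle of the basket's rung, a round 8 mm bar along y between the two rods, 42 mm below the grip block's centre and 110 mm above the basket's underside. The hook passes under it, through the opening between lid and rung (46 mm high, 26 mm wide). From rung to grip block 26 mm are open.
- basket_foot (a point): Centre of the basket's underside; z is up along the basket.
- hook_seat (a point): Seat of the lifter's hook: centre of the hanging rung, 155 mm above the bench; z up, x points level from the hook's nose (open side) to its shank. The hook is a steel blade 10 mm wide (y). Its flat seat, 4 mm below this point, runs back to the shank, whose front face is at x = +35 mm; the blade's underside is 16 mm below this point.
- nose_end (a point): End face of the hook's nose, 6 mm behind and 12 mm above hook_seat. The nose curls back over the rung: it covers x = -13 to +6 mm, 9 to 15 mm above hook_seat. Take the weight off (raise 2 to 3 mm of the free 5), push the rung 11 to 20 mm back (+x of hook_seat), best 15, so it can rise past the nose; with its centre 21 to 29 mm above hook_seat, best 26, the basket comes forward (-x) over the nose.
- head_edge (a point): Middle of the front lower edge of the lifter's white motor head, 70 mm wide, which overhangs the hook: 100 mm above and 30 mm behind (+x) hook_seat. A gripper pointing straight down would strike it with its  come from the hook's open side with the tool leaning 30 to 45 degrees from vertical, its fingers closing along y.
- lifter: Dip lifter: white base with drip tray, 75 mm to each side and from 75 mm in front to 140 mm behind the hook seat; column at the back, motor head on top to 329 mm. Origin on the bench straight below hook_seat, same axes. It stands fast. The hanging basket's underside is 45 mm above the bench.
- keeper (a joint): The hook's sprung safety keeper: a flat steel tongue 9 mm wide hinged on the shank 50 mm above and 31 mm behind hook_seat, slanting down and forward to just behind the rung; it closes the mouth between nose and shank. In rad: 0 shut, grows as its tip is pressed back, at most 0.40. Pushing the rung straight back opens it: about 0.2 at 15 mm, 1 to 4 N. It springs shut when the rung has left.
- wash_bottle: Bystander, loose: white wash bottle 72 mm across, 212 mm high with its blue spout. Origin at the centre of its underside.
- tip_box: Bystander, loose: pipette tip box, 84 x 122 mm, 63 mm high. Origin at the centre of its underside.
- petri_stack: Bystander, loose: stack of petri dishes 92 mm across, 45 mm high. Origin at the centre of its underside.
- pen_cup: Bystander, loose: pen cup 72 mm across, 95 mm high, pens to 145 mm. Origin at the centre of its underside.
- reagent_jar: Bystander, loose: amber jar 72 mm across, 85 mm high. Origin at the centre of its underside.
- beaker: Bystander, loose: beaker 80 mm across, 95 mm high. Origin at the centre of its underside.
Not all that is in view belongs to the job. What is shaped like the part that bears basket_grip but red is not meant.

How it is judged (in metres and radians):
On the way, in this order (a step that is already met when the one before it is completed fails the run):
1. the empty cup stands in the middle of the loading gap (within 7 degrees), the basket still on the hook (value of joint turntable between -0.12 and 0.12 rad and distance between basket_rung and hook_seat below 0.012 m), for 0.3 s.
2. the rung, still down in the hook, is pushed back and holds the keeper open (value of joint keeper above 0.11 rad and x of basket_rung in the frame of hook_seat above 0.0085 m and z of basket_rung in the frame of hook_seat below 0.009 m), for 0.1 s.
3. the basket is clear of the hook and the keeper has sprung shut (distance between basket_rung and hook_seat above 0.06 m and value of joint keeper below 0.03 rad), for 0.1 s.
4. the basket stands upright on the empty cup's floor, still held (horizontal distance between basket_foot and empty_cup below 0.008 m and z of basket_foot in the frame of empty_cup below 0.005 m and angle between basket_foot's own z axis and vertical below 0.12 rad and contact force between the fingers and basket above 0.5 N), for 0.1 s.
At the end, for the whole second after the job is handed in: The basket stands upright (within 7 degrees) and still on the floor of the cup that was empty (centred within 8 mm, foot within 5 mm of the floor), this cup is within 7 degrees of the middle of the loading gap, and the hook's keeper is shut (value of joint turntable between -0.12 and 0.12 rad and horizontal distance between basket_foot and empty_cup below 0.008 m and z of basket_foot in the frame of empty_cup below 0.005 m and angle between basket_foot's own z axis and vertical below 0.12 rad and linear speed of basket below 0.02 m/s and value of joint keeper below 0.03 rad); the robot touches nothing.
It fails at once if another thing on the bench is shifted by more than 30 mm or tipped over (distance of any of wash_bottle, tip_box, petri_stack, pen_cup, reagent_jar, beaker from where it was at the start of the episode above 0.03 m or angle between any of wash_bottle, tip_box, petri_stack, pen_cup, reagent_jar, beaker's own z axis and vertical above 0.5 rad).
It also fails if it takes over 69 s, if anything falls off the work surface, if the arm or the gripper's body presses on something with over 40 N, if the wrist force passes 120 N, or if a joint passes its speed limit or range.

## Robot

A 7-joint arm with a two-finger parallel gripper is mounted at the origin on the work surface. World frame = base frame: x ahead of the robot, y to its left, z up, the work surface at z = 0. Lengths are in m, angles in degrees, forces in N, time in s.
With the tool pointing down it reaches from about 0.425 to 0.875 m from the base axis. Payload 8.4 kg.
Tool frame: the origin (TCP) lies on the mounting face of the last link; the fingertips stand 182 mm ahead of it and the grasp point (between the pads) lies 164 mm ahead of it; z points along the fingers, y is the line along which they close (so a half turn about z gives the same grasp; the last joint's range is limited). The gripper opens to 87 mm and grips with 3 to 60 N. Pads are 19 mm wide; open, the fingers measure 117 mm over their backs; the gripper's body (75 mm by 190 mm) begins 51 mm behind the grasp point.
Start: joints at [-71.975, 19.091, 2.286, 83.961, -0.768, 76.965, -3.352], TCP at [0.261, 0.595, 0.405] pointing down, gripper open.
Joint ranges: [-147.57, 147.57], [-21.85, 119.76], [-74.77, 79.35], [14.55, 137.4], [-85.83, 265.84], [4.83, 119.75], [-152.11, 152.11]. Speed limits (degrees/s): [127.2, 127.2, 159.86, 159.86, 180, 180, 180].

## Interface

Orientations are given as a 3x3 rotation matrix whose columns are the frame's x, y, z axes.
In Python, from cell import manip gives the robot as it stands.
- The arm moves only by the tool servo_tool, never from a script. Its argument "moves" is a list that holds one entry, the list of rows, each a list of 7 numbers: the shift along the tool's x, y, z in cm, then the turn, a rotation vector about the tool's x, y, z in degrees, then the closure, from 0 (fully open) to 1 (shut). In form: [[[tx, ty, tz, wx, wy, wz, gripper], ...]]. A call has 1 to 5 rows; each row is the pose to reach, as a shift and turn from the pose commanded when the call began, along the tool's axes at that moment; what a row does not reach only later rows make up. A row lasts 1/12 s, in which the tool goes at most 41.7 mm and 7.16 degrees, less where a joint would pass 70% of its speed; a pose out of reach is approached as far as the arm can. A call with a gripper value outside its range is refused whole. The fingers move at their own pace and stop on an object; the grip force is fixed at half the most. Time passes only in rows, so rows that repeat a pose let the fingers close. It gives the time, the measured TCP pose, the force, the opening and the grip force at its end, in the units of the state.
- manip.read_state(): the state, without advancing time (a new reading comes with each control period).
- manip.read_camera(name): name is "side" or "top"; returns the picture (420x560x3 uint8, blue, green, red); there is no depth.
- manip.camera_info(name): a dict with "K" (3x3 intrinsics, pixels), "camera_from_world" (4x4, takes a point from world to camera coordinates). Camera axes: x right, y up, looking along -z (the intrinsics and any distortion apply to the point x, -y, -z); pixel columns grow to the right and rows downward; lengths in m; the calibration is good to about 2 mm. A picture is of the moment at which its call begins. camera_info takes no time and is no camera call.
- manip.hand_in(): hands the job in; it is judged then, once.
Trained networks look in the newest picture that a camera, given by its name, has taken for a name from the list of things; names that differ only in an ending like _2 or _b are one class to them, and where a whole thing is asked for, a point or a joint stands for the part that bears it (a point fixed in the world has none). Each returns a list of dicts, best first, with "p" (0 to 1); they miss things now and then, are a little off and sometimes report something else, mostly with a low value. They report only what shows in the picture. A call takes as long as a camera call. They do not tell look-alikes from the thing itself.
- manip.boxes_of(camera, thing): "location" ([column, row] as shares, 0 to 1, of the picture: columns of its width, rows of its height, amid what is visible of it).
- manip.cut_out(camera, thing): "mask" (420x560 bool, what is visible of it) and "location" ([column, row] as shares, 0 to 1, of the picture: columns of its width, rows of its height, amid what is visible of it).
The state is a dict: "time_s": time; "joint_pos": joint angles; "joint_vel": joint speeds; "effort": joint torques, N m; "tcp_pos": TCP position; "orientation": TCP orientation; "contact_force": force on the tool from outside, world axes, zero at the start; "moment": the same for the moment, N m; "finger_gap": finger opening in m; "gripper_force": force on a finger pad.
Only numpy, scipy, OpenCV 4.12 (cv2) and the standard library are available. Lean on these libraries where they do the work, as an engineer would, in place of code of your own. Each camera call takes 0.05 s, during which the arm holds its last target. There are 200 camera calls.

## Working session

There is one attempt and no reset: what is moved stays moved. The work goes in short steps, Python scripts to look and compute and a tool call to move; the robot and the scene stay as the last step left them, time stands still between calls to the robot, and variables do not carry over. Pictures are saved under pics/ and viewed, at most 10 in all, crops included, and the job is handed in when it is done.

Besides the shell and the picture viewer there is one more tool, called after ">>>" as name(argument=value, ...) on one line, values as JSON. servo_tool: Moves the arm, as the interface text tells. Its arguments: {"type":"object","properties":{"moves":{"type":"array","items":{"type":"array","items":{"type":"array","items":{"type":"number"}}}}},"required":["moves"]}

```bash
mkdir -p pics; ls; cat > h.py <<'E'
import numpy as np, cv2
from cell import manip
def cam(n):
    i=manip.camera_info(n); return np.array(i["K"]),np.array(i["camera_from_world"])
def proj(n,p):
    K,T=cam(n); c=T@np.append(p,1); v=K@np.array([c[0],-c[1],-c[2]]); return v[:2]/v[2]
def ray(n,uv):
    K,T=cam(n); d=np.linalg.inv(K)@np.array([uv[0],uv[1],1.]); d=np.array([d[0],-d[1],-d[2]])
    R=T[:3,:3]; return -R.T@T[:3,3], R.T@d
def atz(n,uv,z):
    o,d=ray(n,uv); return o+d*(z-o[2])/d[2]
def tri(a,b):
    (o1,d1),(o2,d2)=ray("side",a),ray("top",b)
    s=np.linalg.lstsq(np.stack([d1,-d2],1),o2-o1,rcond=None)[0]
    p,q=o1+s[0]*d1,o2+s[1]*d2; return (p+q)/2,np.linalg.norm(p-q)
E
python3 - <<'E'
from h import *
print(manip.read_state())
for n in("side","top"):
    im=manip.read_camera(n); cv2.imwrite(f"pics/{n}0.png",im)
    i=manip.camera_info(n); print(i)
    for t in["carousel","hub_handle","empty_cup","basket_grip","lifter","head_edge","hook_seat","basket_rung","keeper","nose_end"]:
        try:print(n,t,[(round(b["p"],2),(np.array(b["location"])*[560,420]).round(1)) for b in manip.boxes_of(n,t)][:4])
        except Exception as e:print(n,t,e)
E
```

```text
pics
{'time_s': 0.0, 'joint_pos': array([-71.97382574,  19.13172884,   2.28380916,  84.01225298,
        -0.76739052,  76.96306285,  -3.3527542 ]), 'joint_vel': array([ 0.02247448, -0.07043688, -0.07009433,  0.03431459, -0.03987984,
       -0.05329133,  0.05221544]), 'effort': array([-6.38375514e-04, -6.56377101e+01,  1.33501042e+00, -4.03806531e+01,
       -5.98500925e-02,  4.46981960e-02,  1.72289092e-04]), 'tcp_pos': array([0.26130208, 0.5949753 , 0.40384897]), 'orientation': array([[-9.15585187e-01,  4.02123703e-01, -5.41266715e-04],
       [ 4.02124052e-01,  9.15583951e-01, -1.50833455e-03],
       [-1.10961958e-04, -1.59866514e-03, -9.99998716e-01]]), 'contact_force': array([-0.13317793, -0.26661201,  0.29473347]), 'moment': array([-0.01421736, -0.00513391,  0.01179354]), 'gripper_force': 0.0, 'finger_gap': 0.08684149562573922}
{'K': array([[449.53460251,   0.        , 284.41503481],
       [  0.        , 449.53460251, 208.96955526],
       [  0.        ,   0.        ,   1.        ]]), 'camera_from_world': array([[ 0.74836913, -0.66320502,  0.01013671, -0.42280629],
       [ 0.
[... 1105 characters left out ...]
.99708418, -1.26478337],
       [ 0.        ,  0.        ,  0.        ,  1.        ]])}
top carousel [(0.84, array([199.5, 179.1]))]
top hub_handle [(0.79, array([201.1, 179. ]))]
top empty_cup [(0.85, array([200.5, 177.1]))]
top basket_grip [(0.75, array([388.2, 179.7])), (0.73, array([334.8, 162.5]))]
top lifter [(0.77, array([342. , 140.6])), (0.46, array([187.3, 272.7]))]
top head_edge []
top hook_seat [(0.96, array([341.7, 143.5])), (0.3, array([189.7, 274.1]))]
top basket_rung [(0.59, array([332. , 161.7])), (0.37, array([436.9, 199. ]))]
top keeper [(0.53, array([342.4, 145.7])), (0.42, array([414.7, 244.4]))]
top nose_end [(0.93, array([342.6, 142.1])), (0.17, array([197.2, 176.5]))]
```

```bash
cd pics; python3 -c "
import cv2
for n in('side','top'): cv2.imwrite(n+'0b.png',cv2.resize(cv2.imread(n+'0.png'),(800,600),interpolation=cv2.INTER_CUBIC))"
```

```text
(no output)
```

View pics/side0b.png

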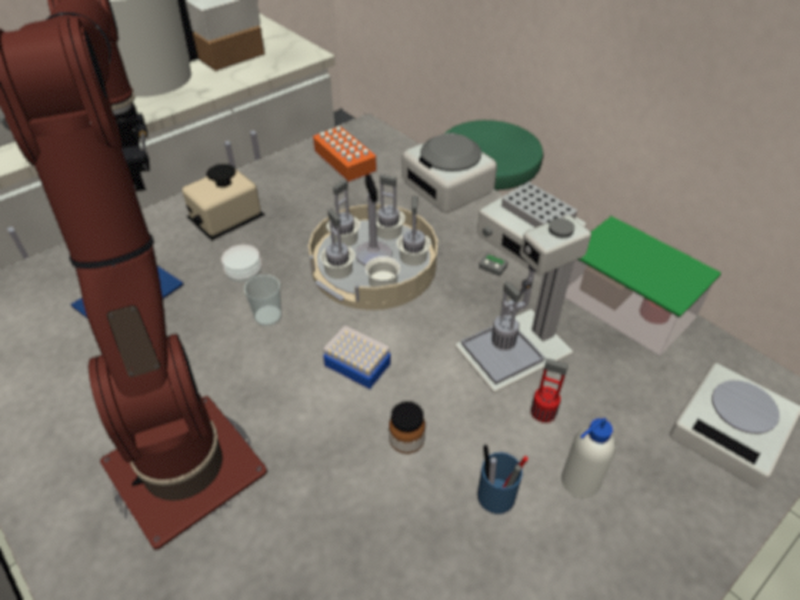

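View pics/top0b.png

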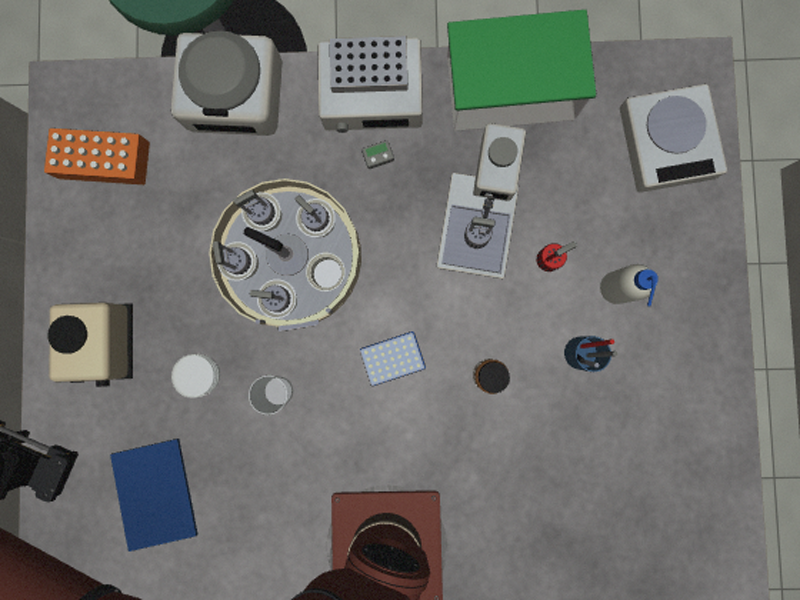

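The side view (800x600) shows the carousel at (372,250), the empty cup at (383,270), the basket on the hook at (512,300) and a red basket at (547,390). In the top view the empty cup is at (327,272), the hanging basket at (482,228) and the red basket at (553,257). Candidates for the loose basket (side view pixels): hanging grey (515,290), red (553,372), and four in the carousel cups. I choose the hanging grey one and check it in a crop.

```bash
python3 - <<'E'
from h import *
s=cv2.imread("pics/side0.png"); t=cv2.imread("pics/top0.png")
r=lambda im,c,w:cv2.resize(im[c[1]:c[1]+w[1],c[0]:c[0]+w[0]],None,fx=5,fy=5,interpolation=cv2.INTER_CUBIC)
cv2.imwrite("pics/lift.png",np.hstack([r(t,(305,80),(80,120)),r(s,(325,150),(80,120))]))
cv2.imwrite("pics/car.png",r(t,(140,120),(120,116)))
for n in("side","top"):
    for th in["hub_handle","basket_grip","carousel","lifter"]:
        for m in manip.cut_out(n,th)[:3]:
            k=m["mask"].astype(np.uint8); c=max(cv2.findContours(k,0,1)[0],key=cv2.contourArea)
            print(n,th,round(m["p"],2),k.sum(),cv2.boundingRect(c),cv2.minAreaRect(c))
E
```

```text
side hub_handle 0.93 4011 (222, 122, 79, 83) ((258.09619140625, 161.98077392578125), (77.66197967529297, 79.81925964355469), 78.69007110595703)
side basket_grip 0.7 682 (371, 251, 27, 45) ((384.3499755859375, 273.45001220703125), (19.28989028930664, 44.90433883666992), 18.43494987487793)
side basket_grip 0.66 580 (344, 197, 21, 48) ((354.52996826171875, 220.78997802734375), (17.960512161254883, 47.23473358154297), 8.13010311126709)
side basket_grip 0.4 583 (155, 171, 29, 26) ((168.89999389648438, 183.19998168945312), (24.981992721557617, 26.879358291625977), 71.56504821777344)
side carousel 0.57 6156 (216, 121, 90, 96) ((260.5, 168.5), (95.0, 89.0), 90.0)
side carousel 0.19 4149 (222, 121, 80, 84) ((257.9658508300781, 161.00732421875), (79.48137664794922, 80.80839538574219), 77.90524291992188)
side lifter 0.83 4686 (320, 150, 94, 124) ((377.393310546875, 214.72198486328125), (72.61361694335938, 133.28662109375), 30.854202270507812)
side lifter 0.68 4146 (222, 121, 80, 85) ((257.70587158203125, 161.8235321044922), (79.55168914794922, 80.5218276977539), 75.96376037597656)
top hub_handle 0.64 6665 (149, 134, 98, 90) ((197.5, 178.5), (89.0, 97.0), 90.0)
top basket_grip 0.82 345 (376, 170, 27, 20) ((389.0, 179.5), (19.0, 26.0), 90.0)
top basket_grip 0.62 376 (325, 151, 22, 23) ((334.8529357910156, 162.08824157714844), (19.160314559936523, 23.040882110595703), 14.03624439239502)
top carousel 0.97 8673 (146, 126, 107, 105) ((199.8693084716797, 177.3651580810547), (105.44842529296875, 103.70922088623047), 14.931418418884277)
top lifter 0.85 4014 (307, 87, 61, 108) ((337.1351318359375, 138.68919372558594), (48.16889953613281, 105.8729476928711), 9.462321281433105)
```

View pics/lift.png

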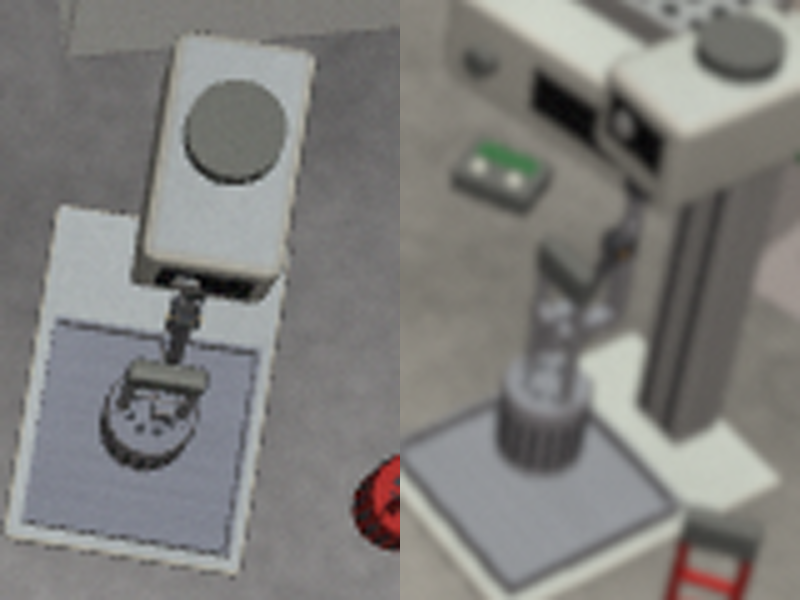

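View pics/car.png

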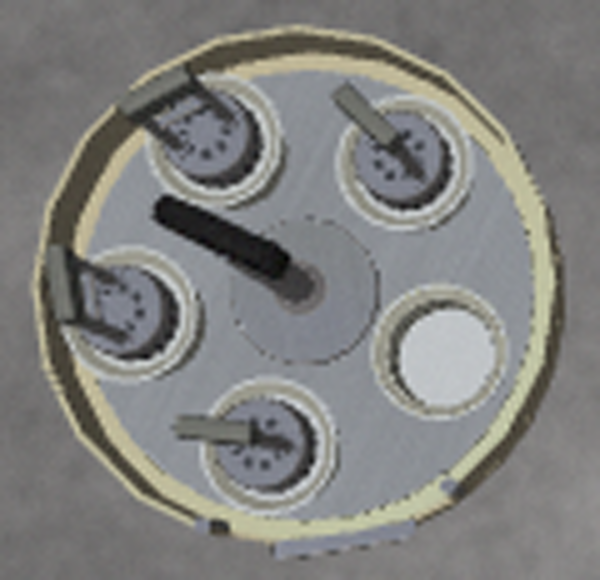

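The crops confirm the pick: the hanging basket is grey, with its block at top crop (170,378). The empty cup rim is at (440,352) and the handle bar runs (160,205)-(285,262). The guard gap runs between (213,525) and (447,487).

```bash
python3 - <<'E'
from h import *
C=lambda x,y:np.array([140+x/5-.4,120+y/5-.4]); L=lambda x,y:np.array([305+x/5-.4,80+y/5-.4]); S=lambda x,y:np.array([325+(x-400)/5-.4,150+y/5-.4])
ax=atz("top",C(304,290),.042); print("axis",ax)
h=atz("top",C(222,236),.25); print("handle",h)
a,b=atz("top",C(160,207),.257),atz("top",C(278,255),.257); print("handle ends",a,b,np.degrees(np.arctan2(*(b-a)[1::-1])))
c=atz("top",C(440,352),.084);print("cup",c,np.linalg.norm((c-ax)[:2]),np.degrees(np.arctan2(*(c-ax)[1::-1])))
g1,g2=atz("top",C(213,525),.078),atz("top",C(447,487),.078);g=(g1+g2)/2
print("gap",g1,g2,np.linalg.norm(g1-g2),np.degrees(np.arctan2(*(g-ax)[1::-1])))
m=[x for x in manip.cut_out("top","carousel")][0]["mask"]
for z in (.0,.078):
  cnt=max(cv2.findContours(m.astype(np.uint8),0,1)[0],key=cv2.contourArea)
  P=np.array([atz("top",p[0].astype(float),z)[:2] for p in cnt]);print("circ",cv2.minEnclosingCircle(P.astype(np.float32)))
cs=[L(10,535),L(238,573),L(62,207)]
P=[atz("top",p,.012) for p in cs]; d=P[2]-P[0];e=P[0]-P[1]
print("lifter",P,np.degrees(np.arctan2(d[1],d[0])),np.degrees(np.arctan2(e[1],e[0])),np.linalg.norm(e))
hd=[L(178,36),L(315,55),L(283,275),L(148,252)];P=[atz("top",p,.329) for p in hd];print("head",P)
for i,j in((3,0),(2,1),(2,3)):
  d=P[j]-P[i];print(np.degrees(np.arctan2(d[1],d[0])),np.linalg.norm(d))
g=atz("top",L(170,373),.209);print("grip top",g)
a,b=atz("top",L(133,368),.209),atz("top",L(208,375),.209);d=a-b;print(d,np.linalg.norm(d),np.degrees(np.arctan2(d[1],d[0])))
print("grip tri",tri(S(560,260),L(170,374)))
print("red",tri(np.array([384,252.]),np.array([397,173.])))
E
```

```text
axis [0.63053009 0.19764332 0.042     ]
handle [0.62753763 0.19401523 0.25      ]
handle ends [0.64215521 0.22394292 0.257     ] [0.61565125 0.16358567 0.257     ] -113.70714566394635
cup [0.58480674 0.10807576 0.084     ] 0.10056327941033671 -117.04385968402603
gap [0.4862708  0.24529933 0.078     ] [0.50515901 0.10606899 0.078     ] 0.14050570513918909 -170.74871073071827
circ ((0.6344330310821533, 0.21378357708454132), 0.1722659319639206)
circ ((0.6225307583808899, 0.19625240564346313), 0.16192767024040222)
lifter [array([ 0.5974587 , -0.12813501,  0.012     ]), array([ 0.56977362, -0.26889688,  0.012     ]), array([ 0.80466788, -0.16694652,  0.012     ])] -10.608913820347746 78.87307861720113 0.14345858749593485
head [array([ 0.79530069, -0.20293693,  0.329     ]), array([ 0.78385385, -0.26767153,  0.329     ]), array([ 0.6778913 , -0.24837382,  0.329     ]), array([ 0.69091689, -0.1850913 ,  0.329     ])]
-9.701590274825612 0.10589827670016434
-10.3214857533073 0.10770544631850644
78.36911596508375 0.0646091595093661
grip top [ 0.65686236 -0.20773563  0.209     ]
[0.00493048 0.03951589 0.        ] 0.039822298863409766 82.88784361875027
grip tri (array([ 0.65489716, -0.2062858 ,  0.20624444]), np.float64(0.005169583516991805))
red (array([ 0.60206027, -0.36342055,  0.17165285]), np.float64(0.015495062074793342))
```

```bash
cat >> h.py <<'E'
from scipy.spatial.transform import Rotation as Ro
def to(grasp,R):
    """tool-frame shift (cm) and turn (deg) that take the grasp point to `grasp` with orientation R"""
    s=manip.read_state(); R0=s["orientation"]; R=np.asarray(R)
    d=R0.T@(np.asarray(grasp)-.164*R[:,2]-s["tcp_pos"])*100
    w=np.degrees(Ro.from_matrix(R0.T@R).as_rotvec())
    print("shift",d.round(2),"turn",w.round(2),"t",round(s["time_s"],2),"gap",s["finger_gap"].round(4),"F",s["contact_force"].round(1),"q",s["joint_pos"].round(0))
def down(yawy):
    a=np.radians(yawy); y=np.array([np.cos(a),np.sin(a),0]); z=np.array([0,0,-1.]); return np.stack([np.cross(y,z),y,z],1)
E
python3 - <<'E'
from h import *
to([.628,.195,.30],down(-24.5))
to([.628,.195,.30],down(-24.5+60))
E
```

```text
Traceback (most recent call last):
  File "h.py", line 22, in to
    print("shift",d.round(2),"turn",w.round(2),"t",round(s["time_s"],2),"gap",s["finger_gap"].round(4),"F",s["contact_force"].round(1),"q",s["joint_pos"].round(0))
                                                                              ^^^^^^^^^^^^^^^^^^^^^
AttributeError: 'float' object has no attribute 'round'
```

```bash
sed -i 's/s\["finger_gap"\].round(4)/round(s["finger_gap"],4)/' h.py
python3 - <<'E'
from h import *
to([.628,.195,.30],down(-24.5))
E
```

```text
shift [-49.66 -21.89  -5.93] turn [-0.   -0.   90.79] t 1.55 gap 0.0866 F [-0.1  1.  -0.1] q [-72.  19.   2.  84.  -1.  77.  -3.]
```

>>> servo_tool(moves=[[[-3.5,-1.5,-1.2,0,0,6.5,0],[-7,-3,-2.4,0,0,13,0],[-10.5,-4.5,-3.6,0,0,19.5,0],[-14,-6,-4.8,0,0,26,0],[-17.5,-7.5,-6,0,0,32.5,0]]])

```text
time_s: 1.97
tcp_pos: [0.3924, 0.4545, 0.4655]
orientation: [[-0.552, 0.834, 0.0], [0.834, 0.552, 0.0], [0.0, 0.0, -1.0]]
contact_force: [1.6, -0.1, -0.8]
finger_gap: 0.0867
gripper_force: 0.0
```

```bash
python3 -c "
from h import *
to([.628,.195,.30],down(-24.5))"
```

```text
shift [-34.64   5.34   0.14] turn [ 1.000e-02 -2.000e-02  5.798e+01] t 1.97 gap 0.0867 F [ 1.6 -0.1 -0.8] q [-63.  12.  12.  86.  -2.  82. -18.]
```

>>> servo_tool(moves=[[[-3.5,0.5,0,0,0,6,0],[-7,1,0,0,0,12,0],[-10.5,1.6,0,0,0,18,0],[-14,2.1,0,0,0,24,0],[-17.5,2.7,0,0,0,30,0]]])

```text
time_s: 2.38
tcp_pos: [0.512, 0.3241, 0.4651]
orientation: [[-0.061, 0.998, 0.0], [0.998, 0.061, 0.0], [0.0, 0.0, -1.0]]
contact_force: [0.4, -0.2, 0.5]
finger_gap: 0.087
gripper_force: 0.0
```

```bash
python3 -c "
from h import *
to([.628,.195,.30],down(-24.5))"
```

```text
shift [-13.59  10.79   0.11] turn [ 1.0e-02 -3.0e-02  2.8e+01] t 2.38 gap 0.087 F [ 0.4 -0.2  0.5] q [-54.  13.  21.  86.  -5.  82. -29.]
```

>>> servo_tool(moves=[[[-2.7,2.2,0,0,0,5.6,0],[-5.4,4.3,0,0,0,11.2,0],[-8.2,6.5,0,0,0,16.8,0],[-10.9,8.6,0,0,0,22.4,0],[-13.6,10.8,0,0,0,28,0]]])

```text
time_s: 2.8
tcp_pos: [0.6287, 0.1957, 0.465]
orientation: [[0.414, 0.91, 0.0], [0.91, -0.414, 0.0], [0.0, 0.0, -1.0]]
contact_force: [0.5, 0.2, -0.2]
finger_gap: 0.0872
gripper_force: 0.0
```

>>> servo_tool(moves=[[[0,0,0,0,0,0,0],[0,0,1.5,0,0,0,0],[0,0,3,0,0,0,0],[0,0,4.5,0,0,0,0],[0,0,5.7,0,0,0,0]]])

```text
time_s: 3.22
tcp_pos: [0.6278, 0.1971, 0.4065]
orientation: [[0.41, 0.912, -0.001], [0.912, -0.41, -0.0], [-0.001, -0.001, -1.0]]
contact_force: [-0.1, 0.5, -0.6]
finger_gap: 0.0873
gripper_force: 0.0
```

```bash
python3 -c "
from h import *
to([.628,.195,.243],down(-24.5))
s=manip.read_camera('side');t=manip.read_camera('top')
cv2.imwrite('pics/c1.png',np.hstack([cv2.resize(s[90:210,200:320],(400,400)),cv2.resize(t[120:240,140:260],(400,400))]))"
```

```text
shift [-0.18  0.11 -0.05] turn [-0.03  0.03  0.3 ] t 3.22 gap 0.0873 F [-0.1  0.5 -0.6] q [-43.  21.  29.  84. -11.  78. -38.]
```

View pics/c1.png

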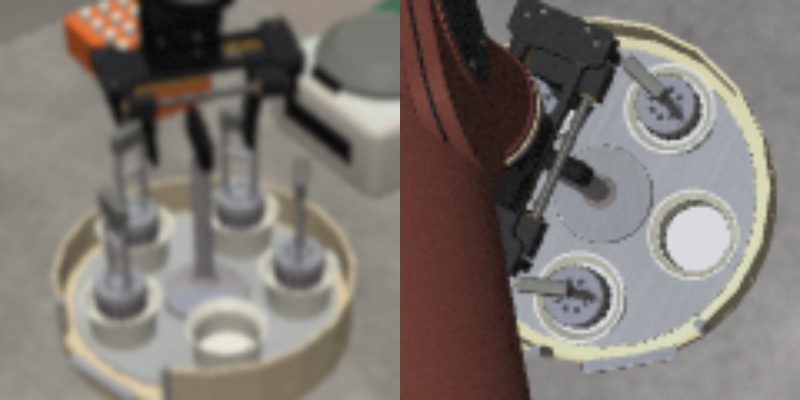

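The handle at side crop (200,130) stands between the open fingers, and nothing touches. I close the fingers.

>>> servo_tool(moves=[[[0,0,0,0,0,0,1],[0,0,0,0,0,0,1],[0,0,0,0,0,0,1],[0,0,0,0,0,0,1],[0,0,0,0,0,0,1]]])

```text
time_s: 3.73
tcp_pos: [0.628, 0.1971, 0.4084]
orientation: [[0.41, 0.912, 0.001], [0.912, -0.41, 0.0], [0.001, 0.001, -1.0]]
contact_force: [0.3, -0.7, 0.1]
finger_gap: 0.0614
gripper_force: 0.0
```

>>> servo_tool(moves=[[[0,0,0,0,0,0,1],[0,0,0,0,0,0,1],[0,0,0,0,0,0,1],[0,0,0,0,0,3,1],[0,0,0,0,0,6,1]]])

```text
time_s: 4.15
tcp_pos: [0.628, 0.1971, 0.4077]
orientation: [[0.505, 0.863, -0.0], [0.863, -0.505, 0.0], [-0.0, -0.0, -1.0]]
contact_force: [-0.2, 0.5, -0.0]
finger_gap: 0.0278
gripper_force: 0.0
```

>>> servo_tool(moves=[[[0,0,0,0,0,-3,1],[0,0,0,0,0,-6,1],[0,0,0,0,0,-6,1],[0,0,0,0,0,-6,1],[0,0,0,0,0,-6,1]]])

```text
time_s: 4.57
tcp_pos: [0.6274, 0.1975, 0.4077]
orientation: [[0.411, 0.912, -0.002], [0.912, -0.411, 0.0], [-0.0, -0.002, -1.0]]
contact_force: [-5.0, 0.6, 2.0]
finger_gap: 0.0158
gripper_force: 30.1
```

>>> servo_tool(moves=[[[0,0,0,0,0,4,1],[0,0,0,0,0,9,1],[0,0,0,0,0,14,1],[0,0,0,0,0,19,1],[0,0,0,0,0,24,1]]])

```text
time_s: 4.98
tcp_pos: [0.6274, 0.1974, 0.4077]
orientation: [[0.749, 0.663, -0.002], [0.663, -0.749, 0.0], [-0.001, -0.001, -1.0]]
contact_force: [-5.4, 0.9, 2.8]
finger_gap: 0.016
gripper_force: 30.1
```

>>> servo_tool(moves=[[[0,0,0,0,0,6,1],[0,0,0,0,0,12,1],[0,0,0,0,0,18,1],[0,0,0,0,0,24,1],[0,0,0,0,0,30,1]]])

```text
time_s: 5.4
tcp_pos: [0.6274, 0.1974, 0.4077]
orientation: [[0.98, 0.199, -0.002], [0.199, -0.98, 0.0], [-0.002, -0.001, -1.0]]
contact_force: [-5.0, -0.5, 1.3]
finger_gap: 0.0158
gripper_force: 30.1
```

>>> servo_tool(moves=[[[0,0,0,0,0,2,1],[0,0,0,0,0,2.5,1],[0,0,0,0,0,2.5,1]]])

```text
time_s: 5.65
tcp_pos: [0.6274, 0.1974, 0.4077]
orientation: [[0.987, 0.16, -0.002], [0.16, -0.987, 0.0], [-0.002, -0.0, -1.0]]
contact_force: [-5.3, 1.0, 2.6]
finger_gap: 0.0158
gripper_force: 30.1
```

```bash
python3 -c "
from h import *
to([.628,.195,.243],down(-81.5))
s=manip.read_camera('side');t=manip.read_camera('top')
cv2.imwrite('pics/c2.png',np.hstack([cv2.resize(s[110:230,200:320],(400,400)),cv2.resize(t[120:240,140:260],(400,400))]))"
```

```text
shift [0.02 0.25 0.07] turn [-0.03  0.11  0.7 ] t 5.65 gap 0.0158 F [-5.3  1.   2.6] q [-50.  23.  39.  84. -15.  78. -91.]
```

View pics/c2.png

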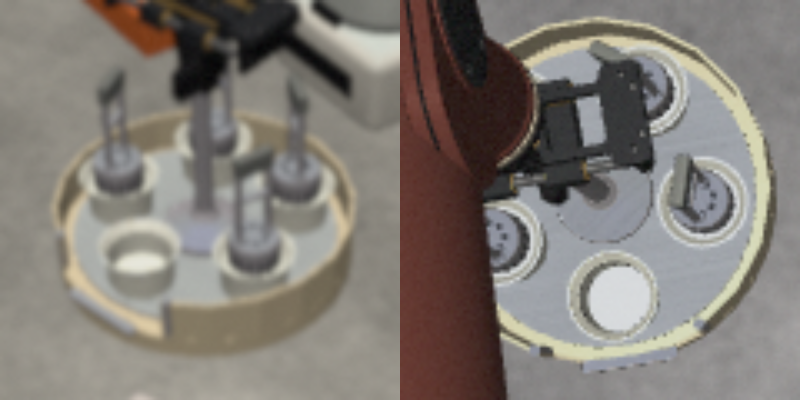

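The empty cup now stands at top crop (613,297), between the gap ends at (543,352) and (703,327). I compute its remaining offset.

```bash
python3 -c "
from h import *
C=lambda x,y:np.array([140+(x-400)*.3-.35,120+y*.3-.35])
ax=atz('top',C(605,193),.042)
A=lambda p,q:np.degrees(np.arctan2(*(p-q)[1::-1]))
g1,g2=atz('top',C(543,352),.078),atz('top',C(703,327),.078)
c=atz('top',C(613,297),.084);f=atz('top',C(619,297),.045)
axm=np.array([.628,.1965,0])
for a in(ax,axm):print(a,c,f,A(c,a),A(f,a),A((g1+g2)/2,a))
d=g1-g2;print(A(g1,g2)+90, np.linalg.norm((c-axm)[:2]))
"
```

```text
[0.63061939 0.19533007 0.042     ] [0.5311441  0.18006158 0.084     ] [0.53404503 0.1828487  0.045     ] -171.2737563070304 -172.63585220788565 -170.70148844262295
[0.628  0.1965 0.    ] [0.5311441  0.18006158 0.084     ] [0.53404503 0.1828487  0.045     ] -170.36752515331113 -171.73298900488757 -170.03913096926166
187.3834687326965 0.09824096724547766
```

>>> servo_tool(moves=[[[0,0,0,0,0,0,0.3],[0,0,0,0,0,0,0.3],[0,0,0,0,0,0,0.3],[0,0,0,0,0,0,0.3],[0,0,0,0,0,0,0.3]]])

```text
time_s: 6.17
tcp_pos: [0.6281, 0.197, 0.4078]
orientation: [[0.987, 0.161, 0.0], [0.161, -0.987, -0.0], [0.0, 0.0, -1.0]]
contact_force: [-0.7, 0.2, 0.7]
finger_gap: 0.0411
gripper_force: 0.0
```

>>> servo_tool(moves=[[[0,0,-1,0,0,0,0.3],[0,0,-3,0,0,0,0.3],[0,0,-6,0,0,0,0.3],[0,0,-9,0,0,0,0.3],[0,0,-12,0,0,0,0.3]]])

```text
time_s: 6.58
tcp_pos: [0.6277, 0.1969, 0.53]
orientation: [[0.987, 0.161, 0.0], [0.161, -0.987, 0.0], [0.0, 0.0, -1.0]]
contact_force: [0.6, -0.1, -0.5]
finger_gap: 0.0601
gripper_force: 0.0
```

```bash
cat >> h.py <<'E'
def lean(L,yaw):
    a,l=np.radians(yaw),np.radians(L); hx=np.array([np.cos(a),np.sin(a),0]); hy=np.array([-hx[1],hx[0],0])
    z=np.sin(l)*hx-np.cos(l)*np.array([0,0,1.]); y=-hy; return np.stack([np.cross(y,z),y,z],1)
G=np.array([.656,-.208,.197])
E
python3 -c "
from h import *
R=lean(33,-9); to(G-.1*R[:,2],R)"
```

```text
shift [-17.39  35.91  11.15] turn [-5.26 32.69 17.76] t 6.58 gap 0.0601 F [ 0.6 -0.1 -0.5] q [-50.  21.  41.  72. -14.  91. -92.]
```

>>> servo_tool(moves=[[[-1.7,3.6,0.3,-0.5,3.3,1.8,0.1],[-3.5,7.2,0.8,-1,6.5,3.5,0.1],[-5.2,10.8,1.5,-1.5,9.8,5.3,0.1],[-7,14.4,2.5,-2,13,7,0.1],[-8.7,18,3.5,-2.6,16.3,8.9,0.1]]])

```text
time_s: 7.0
tcp_pos: [0.5705, 0.0032, 0.4932]
orientation: [[0.958, 0.001, 0.287], [0.007, -1.0, -0.021], [0.287, 0.022, -0.958]]
contact_force: [0.0, -0.5, 0.4]
finger_gap: 0.077
gripper_force: 0.0
```

```bash
python3 -c "
from h import *
R=lean(33,-9); to(G-.1*R[:,2],R)"
```

```text
shift [-7.68 18.69  5.94] turn [-2.66 16.21  8.75] t 7.0 gap 0.077 F [ 0.  -0.5  0.4] q [-52.  -0.  47.  97.   3.  67. -96.]
```

>>> servo_tool(moves=[[[-1.5,3.7,1.2,-0.5,3.2,1.7,0.1],[-3.1,7.5,2.4,-1.1,6.5,3.5,0.1],[-4.6,11.2,3.6,-1.6,9.7,5.2,0.1],[-6.1,14.9,4.8,-2.1,13,7,0.1],[-7.7,18.7,5.9,-2.7,16.2,8.7,0.1]]])

```text
time_s: 7.42
tcp_pos: [0.5141, -0.1835, 0.4195]
orientation: [[0.828, -0.156, 0.538], [-0.131, -0.988, -0.086], [0.545, 0.001, -0.839]]
contact_force: [0.5, -0.2, -0.2]
finger_gap: 0.0786
gripper_force: 0.0
```

```bash
python3 -c "
from h import *
R=lean(33,-9); to(G-.1*R[:,2],R)
s=manip.read_camera('side');t=manip.read_camera('top')
r=lambda im,c,w:cv2.resize(im[c[1]:c[1]+w[1],c[0]:c[0]+w[0]],None,fx=5,fy=5,interpolation=cv2.INTER_CUBIC)
cv2.imwrite('pics/l1.png',np.hstack([r(t,(300,100),(80,100)),r(s,(315,150),(80,100))]))
for n,p in(('side',(315,150)),('top',(300,100))): print(n,[(proj(n,x)-p+.4)*5 for x in (G,G+[0,0,.012])])
"
```

```text
shift [-0.04  0.2   0.1 ] turn [ 0.02 -0.01  0.02] t 7.42 gap 0.0786 F [ 0.5 -0.2 -0.2] q [-43. -13.  54. 114.  13.  41. -94.]
side [array([216.10761085, 271.68124068]), array([218.80159219, 256.55012141])]
top [array([193.04106279, 279.12607203]), array([195.55627481, 274.59108485])]
```

View pics/l1.png

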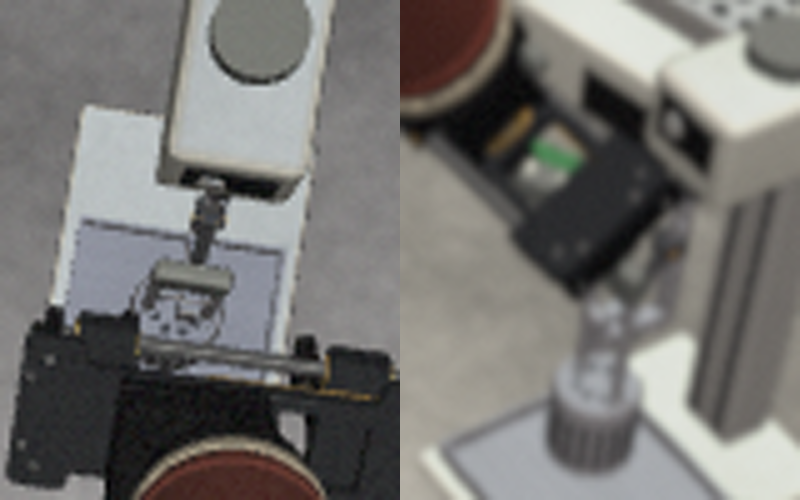

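The block in the top crop at (193,275) matches the prediction (195,275), and the fingers straddle it. I advance along the tool axis.

>>> servo_tool(moves=[[[0,0.2,2,0,0,0,0.1],[0,0.2,4.5,0,0,0,0.1],[0,0.2,7,0,0,0,0.1],[0,0.2,9,0,0,0,0.1],[0,0.2,10.1,0,0,0,0.1]]])

```text
time_s: 7.93
tcp_pos: [0.5694, -0.1904, 0.3374]
orientation: [[0.83, -0.151, 0.537], [-0.126, -0.989, -0.083], [0.544, 0.001, -0.839]]
contact_force: [0.6, 2.4, 2.1]
finger_gap: 0.0782
gripper_force: 0.0
```

```bash
python3 -c "
from h import *
R=lean(33,-9); to(G,R)
s=manip.read_camera('side');t=manip.read_camera('top')
r=lambda im,c,w:cv2.resize(im[c[1]:c[1]+w[1],c[0]:c[0]+w[0]],None,fx=5,fy=5,interpolation=cv2.INTER_CUBIC)
cv2.imwrite('pics/l2.png',np.hstack([r(t,(300,100),(80,100)),r(s,(315,150),(80,100))]))
"
```

```text
shift [-0.25  0.38  0.18] turn [-0.11  0.07  0.29] t 7.93 gap 0.0782 F [0.6 2.4 2.1] q [-45.  11.  68. 114. -30.  32. -59.]
```

View pics/l2.png

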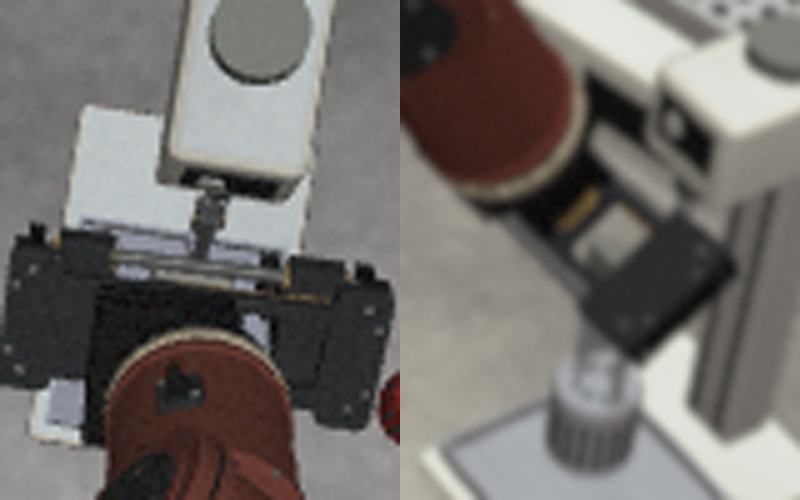

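The gripper straddles the block, clear of the head. I make a small correction and close.

>>> servo_tool(moves=[[[-0.2,0.3,0.2,0,0,0,0.1],[-0.2,0.3,0.2,0,0,0,0.5],[-0.2,0.3,0.2,0,0,0,1],[-0.2,0.3,0.2,0,0,0,1],[-0.2,0.3,0.2,0,0,0,1]]])

```text
time_s: 8.45
tcp_pos: [0.5668, -0.1942, 0.3345]
orientation: [[0.83, -0.153, 0.536], [-0.128, -0.988, -0.083], [0.543, 0.0, -0.84]]
contact_force: [0.3, -0.1, 0.0]
finger_gap: 0.0595
gripper_force: 0.0
```

>>> servo_tool(moves=[[[0,0,0,0,0,0,1],[0,0,0,0,0,0,1],[0,0,0,0,0,0,1],[0,0,0,0,0,0,1],[0,0,0,0,0,0,1]]])

```text
time_s: 8.87
tcp_pos: [0.5671, -0.1941, 0.3336]
orientation: [[0.831, -0.153, 0.535], [-0.128, -0.988, -0.084], [0.542, 0.002, -0.841]]
contact_force: [-0.4, 1.8, 3.4]
finger_gap: 0.0417
gripper_force: 29.9
```

```bash
python3 -c "
from h import *
R=lean(33,-9); to(G,R); print(manip.read_state()['gripper_force'])
"
```

```text
shift [ 0.1  -0.02 -0.04] turn [-0.02  0.21  0.22] t 8.87 gap 0.0417 F [-0.4  1.8  3.4] q [-44.  11.  67. 114. -30.  32. -58.]
29.889000674011186
```

>>> servo_tool(moves=[[[0.07,0,-0.1,0,0,0,1],[0.14,0,-0.21,0,0,0,1],[0.14,0,-0.21,0,0,0,1],[0.14,0,-0.21,0,0,0,1]]])

```text
time_s: 9.2
tcp_pos: [0.5666, -0.1944, 0.3356]
orientation: [[0.832, -0.154, 0.534], [-0.128, -0.988, -0.085], [0.54, 0.002, -0.841]]
contact_force: [-0.1, -0.1, -2.8]
finger_gap: 0.0417
gripper_force: 29.9
```

>>> servo_tool(moves=[[[0.4,0,0.25,0,0,0,1],[0.8,0,0.5,0,0,0,1],[1.26,0,0.81,0,0,0,1],[1.26,0,0.81,0,0,0,1],[1.26,0,0.81,0,0,0,1]]])

```text
time_s: 9.62
tcp_pos: [0.582, -0.1967, 0.3356]
orientation: [[0.832, -0.154, 0.534], [-0.128, -0.988, -0.085], [0.54, 0.003, -0.841]]
contact_force: [-1.2, 1.7, -1.0]
finger_gap: 0.0414
gripper_force: 29.9
```

```bash
python3 -c "
from h import *
R=lean(33,-9); hx=np.array([.985,-.174,0]); to(G+hx*.015+[0,0,.0025],R)
s=manip.read_camera('side')
cv2.imwrite('pics/l3.png',cv2.resize(s[170:270,320:400],None,fx=6,fy=6,interpolation=cv2.INTER_CUBIC))
"
```

```text
shift [ 0.12 -0.01 -0.09] turn [0.04 0.28 0.22] t 9.62 gap 0.0414 F [-1.2  1.7 -1. ] q [-41.  13.  64. 112. -33.  33. -56.]
```

View pics/l3.png

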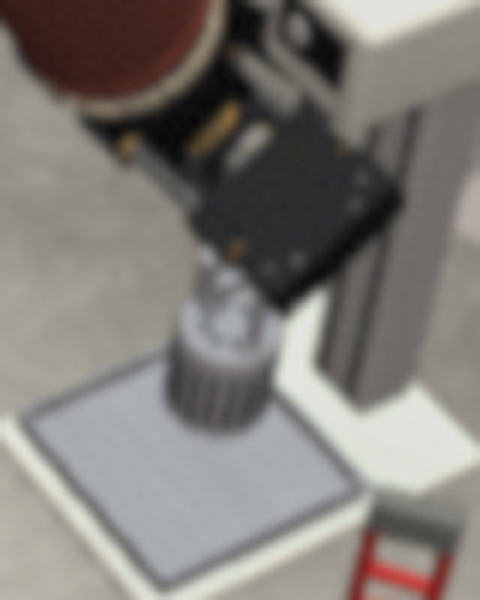

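>>> servo_tool(moves=[[[0,0,0,0,0,0,1],[0.22,0,-0.34,0,0,0,1],[0.44,0,-0.68,0,0,0,1],[0.65,0,-1.01,0,0,0,1],[0.65,0,-1.01,0,0,0,1]]])

```text
time_s: 10.08
tcp_pos: [0.5818, -0.197, 0.349]
orientation: [[0.83, -0.154, 0.536], [-0.128, -0.988, -0.085], [0.542, 0.002, -0.84]]
contact_force: [-2.9, -0.9, -2.3]
finger_gap: 0.0416
gripper_force: 29.9
```

>>> servo_tool(moves=[[[0.2,0,-0.32,0,0,0,1],[0.4,0,-0.64,0,0,0,1],[0.62,0,-0.97,0,0,0,1],[0.62,0,-0.97,0,0,0,1],[0.62,0,-0.97,0,0,0,1]]])

```text
time_s: 10.5
tcp_pos: [0.582, -0.1967, 0.3602]
orientation: [[0.83, -0.154, 0.536], [-0.128, -0.988, -0.085], [0.543, 0.002, -0.84]]
contact_force: [-1.3, -0.0, -0.2]
finger_gap: 0.0421
gripper_force: 29.9
```

```bash
python3 -c "
from h import *
R=lean(33,-9); hx=np.array([.985,-.174,0]); to(G+hx*.015+[0,0,.026],R); to(G-hx*.035+[0,0,.026],R); to(G-hx*.1+[0,0,.026],R)
"
```

```text
shift [ 0.06 -0.02 -0.  ] turn [0.01 0.14 0.21] t 10.5 gap 0.0421 F [-1.3 -0.  -0.2] q [-45.  11.  68. 111. -29.  35. -60.]
shift [-4.14 -0.12 -2.71] turn [0.01 0.14 0.21] t 10.5 gap 0.0421 F [-1.3 -0.  -0.2] q [-45.  11.  68. 111. -29.  35. -60.]
shift [-9.6  -0.25 -6.24] turn [0.01 0.14 0.21] t 10.5 gap 0.0421 F [-1.3 -0.  -0.2] q [-45.  11.  68. 111. -29.  35. -60.]
```

>>> servo_tool(moves=[[[-0.8,0,-0.5,0,0,0,1],[-1.7,0,-1.1,0,0,0,1],[-2.5,-0.1,-1.6,0,0,0,1],[-3.3,-0.1,-2.2,0,0,0,1],[-4.1,-0.1,-2.7,0,0,0,1]]])

```text
time_s: 10.92
tcp_pos: [0.5335, -0.1879, 0.3599]
orientation: [[0.831, -0.154, 0.535], [-0.128, -0.988, -0.086], [0.542, 0.003, -0.84]]
contact_force: [-2.2, 0.2, -4.1]
finger_gap: 0.0417
gripper_force: 29.9
```

>>> servo_tool(moves=[[[-1.1,0,-0.7,0,0,0,1],[-2.2,0,-1.4,0,0,0,1],[-3.3,0,-2.1,0,0,0,1],[-4.4,0,-2.8,0,0,0,1],[-5.5,-0.1,-3.6,0,0,0,1]]])

```text
time_s: 11.33
tcp_pos: [0.468, -0.1772, 0.361]
orientation: [[0.83, -0.154, 0.536], [-0.129, -0.988, -0.085], [0.543, 0.001, -0.84]]
contact_force: [0.4, 0.2, -3.3]
finger_gap: 0.0417
gripper_force: 29.9
```

```bash
python3 -c "
from h import *
s=manip.read_camera('side');t=manip.read_camera('top')
r=lambda im,c,w:cv2.resize(im[c[1]:c[1]+w[1],c[0]:c[0]+w[0]],None,fx=4,fy=4,interpolation=cv2.INTER_CUBIC)
cv2.imwrite('pics/l4.png',np.hstack([r(t,(150,110),(100,150)),r(s,(300,150),(100,150))]))
for L in(33,20):
  for y in (-9,10): to([.531,.182,.29],lean(L,y))
to(G+[-.1,.08,.08],lean(33,-9))
"
```

```text
shift [ -3.25 -36.51 -10.08] turn [-0.05  0.21  0.09] t 11.43 gap 0.042 F [ 0.5  0.5 -3. ] q [-41. -18.  51. 124.  20.  36. -99.]
shift [ -2.85 -33.6   -9.82] turn [ 10.27   0.21 -15.87] t 11.43 gap 0.042 F [ 0.5  0.5 -3. ] q [-41. -18.  51. 124.  20.  36. -99.]
shift [  0.44 -36.5   -9.67] turn [ -0.04 -12.79   0.09] t 11.43 gap 0.042 F [ 0.5  0.5 -3. ] q [-41. -18.  51. 124.  20.  36. -99.]
shift [  0.69 -34.67  -9.51] turn [  8.42 -12.67 -16.96] t 11.43 gap 0.042 F [ 0.5  0.5 -3. ] q [-41. -18.  51. 124.  20.  36. -99.]
shift [ 2.15 -6.27 -5.05] turn [-0.05  0.21  0.09] t 11.43 gap 0.042 F [ 0.5  0.5 -3. ] q [-41. -18.  51. 124.  20.  36. -99.]
```

View pics/l4.png

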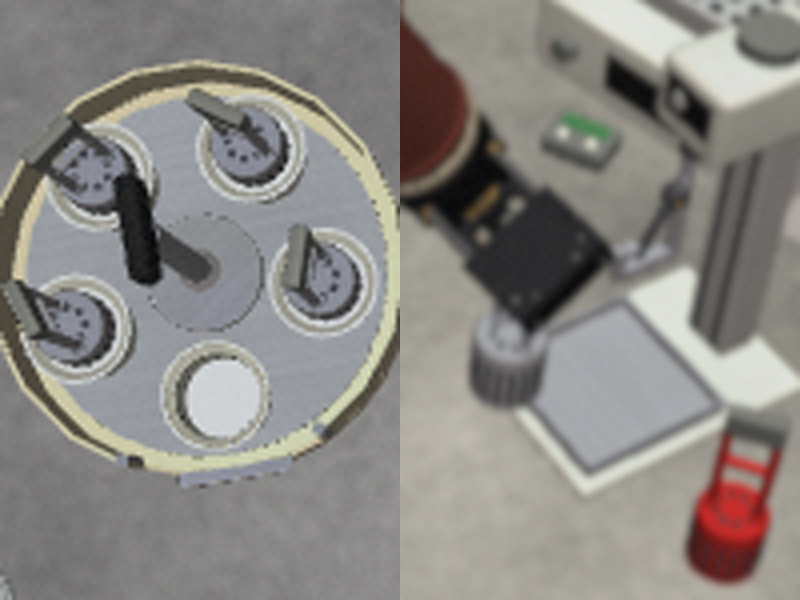

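Clear of the hook, with the basket upright in the grip and the keeper shut. The empty cup is at top crop (216,397). I compute the cup position and a waypoint.

```bash
python3 -c "
from h import *
C=lambda x,y:np.array([150+x/4-.375,110+y/4-.375])
print(atz('top',C(216,397),.084),atz('top',C(221,398),.045),atz('top',C(204,270),.042), atz('top',C(141,235),.25))
to([.54,0,.285],lean(33,-20))
"
```

```text
[0.53076855 0.1798435  0.084     ] [0.5329392  0.18431335 0.045     ] [0.63198024 0.19693444 0.042     ] [0.62338729 0.19178754 0.25      ]
shift [ -0.27 -20.37  -7.56] turn [-6.02  0.21  9.32] t 11.43 gap 0.042 F [ 0.5  0.5 -3. ] q [-41. -18.  51. 124.  20.  36. -99.]
```

>>> servo_tool(moves=[[[0.8,-2.5,-2.3,-0.7,0,1,1],[1,-6,-4.2,-2,0,3,1],[0.8,-9.5,-5.6,-3.2,0,5,1],[0.5,-13,-6.6,-4.5,0,7,1],[0.1,-16.5,-7.2,-5.5,0,8.5,1]]])

```text
time_s: 11.85
tcp_pos: [0.4565, -0.0062, 0.4227]
orientation: [[0.793, -0.327, 0.514], [-0.275, -0.945, -0.178], [0.543, -0.0, -0.839]]
contact_force: [1.3, -0.8, -1.9]
finger_gap: 0.0415
gripper_force: 29.9
```

```bash
python3 -c "
from h import *
s=manip.read_state();print(s['tcp_pos']+.164*s['orientation'][:,2])
to([.5315,.13,.285],lean(33,-28))
"
```

```text
[ 0.54075401 -0.03535779  0.2850483 ]
shift [ -5.22 -16.71  -3.35] turn [-4.86  0.09  7.45] t 11.85 gap 0.0415 F [ 1.3 -0.8 -1.9] q [ -31.  -17.   16.  122.   30.   50. -138.]
```

```bash
python3 -c "
from h import *
to([.535,.06,.285],lean(33,5))
to([.5315,.182,.285],lean(33,25))
"
```

```text
shift [-2.45 -5.18 -1.56] turn [ 13.09   0.08 -20.24] t 11.85 gap 0.0415 F [ 1.3 -0.8 -1.9] q [ -31.  -17.   16.  122.   30.   50. -138.]
shift [ -4.62 -14.03  -2.96] turn [ 23.97   0.07 -37.02] t 11.85 gap 0.0415 F [ 1.3 -0.8 -1.9] q [ -31.  -17.   16.  122.   30.   50. -138.]
```

>>> servo_tool(moves=[[[-0.5,-1,-0.3,2.6,0,-4,1],[-1,-2,-0.6,5.2,0,-8,1],[-1.5,-3.1,-0.9,7.8,0,-12,1],[-2,-4.2,-1.2,10.4,0,-16,1],[-2.4,-5.2,-1.6,13.1,0,-20.2,1]]])

```text
time_s: 12.27
tcp_pos: [0.4462, 0.0516, 0.4214]
orientation: [[0.837, 0.094, 0.539], [0.079, -0.996, 0.051], [0.541, -0.0, -0.841]]
contact_force: [-0.1, 0.1, -3.0]
finger_gap: 0.0413
gripper_force: 29.9
```

```bash
python3 -c "
from h import *
to([.535,.06,.285],lean(33,5))
to([.5315,.182,.285],lean(33,25))
"
```

```text
shift [ 0.05 -0.06 -0.1 ] turn [-0.21  0.24  0.31] t 12.27 gap 0.0413 F [-0.1  0.1 -3. ] q [ -39.  -20.   20.  123.   20.   45. -113.]
shift [ 1.15 -9.18  0.61] turn [ 10.65   0.24 -16.48] t 12.27 gap 0.0413 F [-0.1  0.1 -3. ] q [ -39.  -20.   20.  123.   20.   45. -113.]
```

>>> servo_tool(moves=[[[0,-2.3,0,2.6,0,-4,1],[0.2,-4.6,0.1,5.2,0,-8,1],[0.6,-6.9,0.3,7.8,0,-12,1],[1.1,-9.2,0.6,10.6,0,-16.4,1]]])

```text
time_s: 12.6
tcp_pos: [0.4504, 0.1446, 0.4227]
orientation: [[0.763, 0.421, 0.491], [0.353, -0.907, 0.229], [0.542, -0.001, -0.84]]
contact_force: [0.0, -0.2, -3.6]
finger_gap: 0.0413
gripper_force: 29.9
```

```bash
python3 -c "
from h import *
to([.5315,.182,.285],lean(33,25))
to([.5315,.182,.225],lean(33,25))
to([.5315,.182,.225],lean(33,40))
"
```

```text
shift [-0.01  0.04  0.01] turn [ 0.03  0.19 -0.14] t 12.6 gap 0.0413 F [ 0.  -0.2 -3.6] q [-50. -17.  23. 121.  11.  43. -98.]
shift [-3.26  0.05  5.05] turn [ 0.03  0.19 -0.14] t 12.6 gap 0.0413 F [ 0.  -0.2 -3.6] q [-50. -17.  23. 121.  11.  43. -98.]
shift [-3.    2.36  5.22] turn [  8.18   0.18 -12.73] t 12.6 gap 0.0413 F [ 0.  -0.2 -3.6] q [-50. -17.  23. 121.  11.  43. -98.]
```

```bash
python3 -c "
from h import *
st=manip.read_state();g=st['tcp_pos']+.164*st['orientation'][:,2];print('grasp',g)
th=np.linspace(0,2*np.pi,72)
for n in('side','top'):
    im=manip.read_camera(n);cv2.imwrite('pics/'+n+'9.png',im)
    P=np.array([proj(n,g+[.027*np.cos(a),.027*np.sin(a),z]) for a in th for z in(-.152,-.092)])
    print(n,'pred cyl box',P.min(0).round(1),P.max(0).round(1),'foot',proj(n,g-[0,0,.152]).round(1),'cup',proj(n,[.5315,.182,.084]).round(1))
    for t in('basket_foot','empty_cup'):
      for m in manip.cut_out(n,t)[:4]:
        ys,xs=np.where(m['mask'])
        lo=ys>P[:,1].min()+4
        print(t,round(m['p'],2),len(xs),xs.min(),xs.max(),ys.min(),ys.max(),'low cols',(xs[lo].min(),xs[lo].max()) if lo.any() else None)
"
```

```text
grasp [0.53100738 0.1821215  0.28485405]
side pred cyl box [230.2 152.2] [248.2 177.4] foot [239.9 171.9] cup [241. 183.]
basket_foot 0.78 448 231 248 133 175 low cols (np.int64(231), np.int64(248))
basket_foot 0.71 674 372 396 251 295 low cols (np.int64(372), np.int64(396))
basket_foot 0.28 3422 222 300 121 204 low cols (np.int64(222), np.int64(300))
empty_cup 0.67 3493 222 300 122 203 low cols (np.int64(222), np.int64(300))
top pred cyl box [184.2 195.9] [208.7 217.1] foot [199.2 207.6] cup [202.9 208.6]
basket_foot 0.63 11 183 195 203 211 low cols (np.int64(183), np.int64(195))
basket_foot 0.55 361 376 402 170 189 low cols None
basket_foot 0.52 839 420 459 185 212 low cols (np.int64(420), np.int64(458))
```

>>> servo_tool(moves=[[[-0.8,0,1.25,0,0,0,1],[-1.6,0,2.5,0,0,0,1],[-2.3,0,3.55,0,0,0,1],[-2.8,0,4.4,0,0,0,1],[-3.25,0,5.05,0,0,0,1]]])

```text
time_s: 13.32
tcp_pos: [0.4501, 0.1425, 0.3615]
orientation: [[0.765, 0.415, 0.492], [0.35, -0.91, 0.225], [0.54, -0.0, -0.841]]
contact_force: [-0.1, 0.9, -2.8]
finger_gap: 0.0416
gripper_force: 29.9
```

>>> servo_tool(moves=[[[0,0,0,0,0,0,1],[0,0,0,0,0,0,1]]])

```text
time_s: 13.48
tcp_pos: [0.4502, 0.143, 0.3623]
orientation: [[0.765, 0.416, 0.492], [0.35, -0.909, 0.225], [0.541, 0.0, -0.841]]
contact_force: [0.1, -0.1, -1.5]
finger_gap: 0.0419
gripper_force: 29.9
```

```bash
python3 -c "
from h import *
to([.5315,.182,.225],lean(32.8,25)); to([.5315,.182,.199],lean(32.8,25));print(manip.read_state()['moment'])
"
```

```text
shift [ 0.14 -0.09  0.03] turn [ 0.22  0.08 -0.33] t 13.48 gap 0.0419 F [ 0.1 -0.1 -1.5] q [-50. -14.  24. 126.  10.  35. -97.]
shift [-1.26 -0.1   2.22] turn [ 0.22  0.08 -0.33] t 13.48 gap 0.0419 F [ 0.1 -0.1 -1.5] q [-50. -14.  24. 126.  10.  35. -97.]
[-0.4377772   0.98563363 -0.01887664]
```

>>> servo_tool(moves=[[[-0.2,0,0.35,0,0,0,1],[-0.4,0,0.7,0,0,0,1],[-0.6,0,1.05,0,0,0,1],[-0.75,0,1.3,0,0,0,1],[-0.75,0,1.3,0,0,0,1]]])

```text
time_s: 13.9
tcp_pos: [0.4505, 0.1435, 0.3465]
orientation: [[0.765, 0.417, 0.491], [0.351, -0.909, 0.225], [0.54, 0.0, -0.842]]
contact_force: [0.0, -0.3, -2.5]
finger_gap: 0.0415
gripper_force: 29.9
```

>>> servo_tool(moves=[[[-0.2,0,0.3,0,0,0,1],[-0.35,0,0.55,0,0,0,1],[-0.5,0,0.75,0,0,0,1],[-0.5,0,0.75,0,0,0,1]]])

```text
time_s: 14.23
tcp_pos: [0.4503, 0.1434, 0.3376]
orientation: [[0.765, 0.417, 0.491], [0.351, -0.909, 0.225], [0.54, 0.0, -0.842]]
contact_force: [0.5, 0.1, -2.4]
finger_gap: 0.0416
gripper_force: 29.9
```

```bash
python3 -c "
from h import *
to([.5315,.182,.197],lean(32.8,25));print(manip.read_state()['moment'])
"
```

```text
shift [-0.06 -0.06  0.29] turn [ 0.21  0.13 -0.29] t 14.23 gap 0.0416 F [ 0.5  0.1 -2.4] q [-51. -12.  25. 128.  10.  31. -97.]
[-0.49831763  1.04397101 -0.01025789]
```

>>> servo_tool(moves=[[[-0.08,0,0.12,0,0,0,1],[-0.16,0,0.25,0,0,0,1],[-0.16,0,0.25,0,0,0,1],[-0.16,0,0.25,0,0,0,1]]])

```text
time_s: 14.57
tcp_pos: [0.4505, 0.1435, 0.3353]
orientation: [[0.765, 0.417, 0.491], [0.351, -0.909, 0.225], [0.541, 0.0, -0.841]]
contact_force: [0.1, 0.1, -3.0]
finger_gap: 0.0417
gripper_force: 29.9
```

>>> servo_tool(moves=[[[-0.05,0,0.08,0,0,0,1],[-0.1,0,0.16,0,0,0,1],[-0.1,0,0.16,0,0,0,1],[-0.1,0,0.16,0,0,0,1]]])

```text
time_s: 14.9
tcp_pos: [0.4508, 0.1437, 0.334]
orientation: [[0.764, 0.417, 0.492], [0.351, -0.909, 0.226], [0.542, 0.0, -0.841]]
contact_force: [-0.5, -0.1, 2.0]
finger_gap: 0.0414
gripper_force: 29.9
```

>>> servo_tool(moves=[[[0,0,0,0,0,0,1],[0,0,0,0,0,0,1],[0,0,0,0,0,0,1],[0,0,0,0,0,0,1]]])

```text
time_s: 15.23
tcp_pos: [0.4508, 0.1437, 0.3339]
orientation: [[0.764, 0.417, 0.492], [0.351, -0.909, 0.226], [0.542, 0.0, -0.841]]
contact_force: [-0.0, 0.6, 4.1]
finger_gap: 0.0415
gripper_force: 29.9
```

```bash
python3 -c "
from h import *
st=manip.read_state();g=st['tcp_pos']+.164*st['orientation'][:,2];print('grasp',g,st['contact_force'],st['moment'])
im=manip.read_camera('side');cv2.imwrite('pics/s10.png',im)
t=manip.read_camera('top')
for n in('side','top'):print(n,proj(n,g),proj(n,[.5315,.182,.084]),[(round(b['p'],2),(np.array(b['location'])*[560,420]).round(1)) for t in ('basket_grip',) for b in manip.boxes_of(n,t)])
"
```

```text
grasp [0.53157454 0.18069254 0.19605   ] [-0.01909861  0.62100643  4.129138  ] [-0.17791464  0.41651317  0.04813647]
side [239.15146675 156.84839776] [240.96273079 183.03414167] [(0.92, array([381.9, 276.1])), (0.7, array([240.3, 178.3]))]
top [194.43277069 205.57471858] [202.89445577 208.64709559] [(0.76, array([386.1, 178.6])), (0.56, array([339.1, 144.6])), (0.52, array([342.2, 148.8]))]
```

Floor contact is confirmed. I release and back out.

>>> servo_tool(moves=[[[0,0,0,0,0,0,0.2],[0,0,0,0,0,0,0.2],[0,0,0,0,0,0,0.2],[0,0,0,0,0,0,0.2],[0,0,0,0,0,0,0.2]]])

```text
time_s: 15.85
tcp_pos: [0.4504, 0.1434, 0.333]
orientation: [[0.765, 0.417, 0.491], [0.351, -0.909, 0.225], [0.54, 0.0, -0.842]]
contact_force: [-0.8, -0.5, 0.1]
finger_gap: 0.0654
gripper_force: 0.0
```

```bash
python3 -c "
from h import *
g=np.array([.5316,.1807,.196])
R=lean(32.8,28);to(g-.03*R[:,2],R);to(g-.1*R[:,2],R)"
```

```text
shift [ 0.1   0.61 -3.03] turn [ 1.83  0.12 -2.83] t 15.85 gap 0.0654 F [-0.8 -0.5  0.1] q [-51. -12.  25. 128.  10.  30. -97.]
shift [  0.09   0.83 -10.03] turn [ 1.83  0.12 -2.83] t 15.85 gap 0.0654 F [-0.8 -0.5  0.1] q [-51. -12.  25. 128.  10.  30. -97.]
```

>>> servo_tool(moves=[[[0.2,0,-1,0,0,0,0.2],[0.5,0,-2.5,0,0,0,0.2],[1,0,-4.5,0,0,0,0.2],[2,0,-7,0,0,0,0.2],[3,0,-9.5,0,0,0,0.2]]])

```text
time_s: 16.27
tcp_pos: [0.4262, 0.1323, 0.43]
orientation: [[0.765, 0.417, 0.49], [0.351, -0.909, 0.225], [0.539, 0.0, -0.842]]
contact_force: [1.1, 0.5, -0.6]
finger_gap: 0.0694
gripper_force: 0.0
```

>>> servo_tool(moves=[[[1,0,-2,0,0,0,0.2],[2,0,-4,0,0,0,0.2],[3,0,-6,0,0,0,0.2],[3,0,-6,0,0,0,0.2]]])

```text
time_s: 16.6
tcp_pos: [0.4206, 0.1297, 0.501]
orientation: [[0.761, 0.417, 0.497], [0.349, -0.909, 0.228], [0.546, -0.0, -0.838]]
contact_force: [0.5, -0.7, 0.5]
finger_gap: 0.0696
gripper_force: 0.0
```

```bash
python3 -c "
from h import *
st=manip.read_state();print(st['tcp_pos'],st['contact_force'],st['time_s'])
th=np.linspace(0,6.28,72);f=np.array([.5315,.182,.045])
for n in('side','top'):
    im=manip.read_camera(n);cv2.imwrite('pics/'+n+'11.png',im)
    print(n,'expected grip',proj(n,f+[0,0,.152]),'top',proj(n,f+[0,0,.164]),'rim',proj(n,f+[0,0,.039]))
    for m in manip.cut_out(n,'basket_grip')[:8]:
        ys,xs=np.where(m['mask']);print(round(m['p'],2),len(xs),xs.min(),xs.max(),ys.min(),ys.max())
    for t in('hub_handle','empty_cup'):print(t,[(round(b['p'],2),(np.array(b['location'])*[560,420]).round(1)) for b in manip.boxes_of(n,t)][:3])
"
```

```text
[0.42056416 0.12966932 0.50098764] [ 0.4503606  -0.67366739  0.52092567] 16.6
side expected grip [238.86107951 156.42418672] top [238.62380703 153.41997286] rim [240.96273079 183.03414167]
0.92 679 371 397 251 295
0.85 476 233 249 151 190
hub_handle [(0.63, array([263.2, 169.9]))]
empty_cup [(0.84, array([266.2, 169.6]))]
top expected grip [193.86410377 205.58711762] top [192.79639288 205.22531867] rim [202.89445577 208.64709559]
0.83 362 376 402 169 189
0.61 677 395 430 235 258
hub_handle [(0.92, array([198.3, 173. ]))]
empty_cup [(0.58, array([200.2, 174.6]))]
```

```bash
python3 -c "
from h import *
print(manip.hand_in())"
```

```text
the job is handed in; nothing more can be done
None
```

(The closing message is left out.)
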